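Fit and lock the bayonet filter of the bench fume extractor, then switch it on

TASK

The solder-fume extractor on the bench stands without its filter. Set the filter canister into the collar on top with its two lugs in the two slots, push it fully down against the springy seal, twist it clockwise (seen from above) until it stops and let it spring up into its locked position; only then switch the extractor on with its red rocker. Leave the marker, the tape roll, the glue bottle and the pliers where they are.

Things in the scene. Friction and masses are not known exactly. Their poses are not given: they have to be found in the camera images.
- extractor: fixed dark blue-grey housing, black top, 190 mm deep (x) by 240 wide (y) by 75 high; origin at the centre of its underside; x to its rear, y to its left seen from the robot, z up. On top: an aluminium collar (120 mm outside diameter, 34 high) with its axis at x=0, y=+50 mm, and a red rocker switch at x=0, y=-80 mm
- collar (a point): on the collar's axis in the plane of its upper rim, 109 mm above the bench; axes as the extractor's. The bore is 85 mm wide. In it lies a sprung seal ring, its top 13 mm below the rim: 4 N starts it down, 7.5 N holds it fully down
- slot (a point): in the rim plane, middle of one of two slots for the lugs (blue marks on the rim): 46 mm from the collar's axis, in the direction +0.96 rad from the extractor's x, counter-clockwise from above; the other is half a turn round. Slots are 22 mm wide, out to radius 51 mm. The lip beside them is 10 mm thick; a channel for the lug runs under it, clockwise
- lock_mark (a point): in the rim plane at the red mark, 55 mm from the collar's axis towards the extractor's +x (another at -x): the locked place of a lug, 0.96 rad clockwise from its slot. Here the lip is only 7 mm thick: a 3 mm step that catches the risen lug; a stop ends the channel about 0.08 rad further
- filter: loose filter canister, 0.26 kg +-20 %, 100 mm diameter, 89 high, upright on the bench; origin at the centre of its underside, z up. Black spigot 80 mm diameter, 22.5 high, foot bevelled 3 mm; two white lugs, at +x and -x, 16 mm wide, out to radius 48.5, z = 2 to 10 mm. Above: 100 mm flange, grey ribbed cage and cap (top at z = 64 mm). Half a turn about z makes no difference
- filter_grip (a point): on the filter's axis at z = 86 mm, 3 mm below the top of its blue grip bar, which stands across the cap along x (above the lugs): 80 mm long, 16 mm wide, z = 64 to 89 mm, white lines along its top
- filter_foot (a point): centre of the filter's underside. In the collar: 13 mm below the rim it rests on the seal with the lugs in the slots; 22.5 mm below, flange on rim, it is fully down, and it turns only within 2 mm of that; released at the end of the turn the spring lifts it to 17 mm below the rim: locked, filter x parallel to extractor x within 0.08 rad
- power_rocker (a joint): red rocker switch in a black bezel on the housing, 60 mm long (extractor's x) by 32 wide, hinge across it at the extractor's x=0, y=-80, z=81 mm. 0 = off: the half nearer the robot (-x) slopes up; 0.32 rad = on: that half is level, its upper face 85 mm above the bench. About 3 N at its end moves it; it stays where it is left
- rocker_on_end (a point): on the upper face of the rocker's near half (with a white line across it), 24 mm from the hinge: press here, straight down
- marker: bystander: white marker pen with black cap, 135 mm long, 17 mm thick, lying on the bench; origin under its middle, its y along the pen
- foil_tape: bystander: small dark tape roll, 55 mm across, 19 mm high, lying flat; origin under its middle
- glue_bottle: bystander: clear glue bottle with red nozzle, 36x54 mm, 194 mm high, standing; origin under its middle
- mini_pliers: bystander: small pliers with orange grips, 134x62x13 mm, lying; origin under their middle, x along them
- tower_front (a point): fixed obstacle behind the work: top front edge, at mid width, of the white three-drawer tower (about 0.24 m wide along y, 0.47 m high, reaching from here backwards to the wall); keep the arm and gripper on the robot's side of it
Things that resemble listed ones, but are neither listed nor needed, are in the scene too. What is shaped like the filter but purple is not meant.

How it is judged:
On the way, in this order (a step that is already met when the one before it is completed fails the run):
1. the filter is pushed fully down in the collar, lugs below the lip (horizontal distance between filter and collar below 0.006 m and z of filter in the frame of collar below -0.0198 m), for 0.05 s.
2. the filter is twisted clockwise to the locked place and has sprung up there (horizontal distance between filter and collar below 0.006 m and angle between the x axis of filter and the x axis of extractor, either way round below 0.16 rad and z of filter in the frame of collar between -0.0195 and -0.015 m), for 0.2 s.
3. the extractor is switched on (value of joint power_rocker above 0.26 rad), for 0.1 s.
At the end, for the whole second after the job is handed in: The filter sits locked in the collar: centred within 6 mm, upright within 0.08 rad, its grip bar along the extractor's x within 0.16 rad, its underside 15 to 19.5 mm below the rim (sprung up under the lip), at rest; the rocker is pressed to on (at least 0.26 of 0.32 rad) (all of step 2 and angle between the z axis of filter and the z axis of extractor, either way round below 0.08 rad and linear speed of filter below 0.02 m/s and value of joint power_rocker above 0.26 rad); the robot touches nothing.
It fails at once if a bystander is moved by more than 30 mm (distance of any of marker, foil_tape, glue_bottle, mini_pliers from where it was at the start of the episode above 0.03 m).
It also fails if it takes over 54 s, if anything falls off the work surface, if the arm or the gripper's body presses on something with over 40 N, if the wrist force passes 120 N, or if a joint passes its speed limit or range.

ROBOT

A 6-joint arm with a two-finger parallel gripper is mounted at the origin on a cart in front of the work surface, level with it; the furniture and walls round the work are solid. World frame = base frame: x ahead of the robot, y to its left, z up, the work surface at z = 0. Lengths are in m, angles in rad, forces in N, time in s.
With the tool pointing down it reaches from about 0.375 to 0.975 m from the base axis. Payload 3.8 kg.
Tool frame: the origin (TCP) lies between the finger pads; the fingertips stand 8 mm ahead of it and the grasp point (between the pads) lies 11 mm behind it (env.tcp_to_tips is the distance from the TCP to the fingertips, in m); z points along the fingers, y is the line along which they close (so a half turn about z gives the same grasp; the last joint's range is limited). The gripper opens to 85 mm and grips with 20 to 120 N. Pads are 22 mm wide; open, the fingers measure 114 mm over their backs; the gripper's body (76 mm by 85 mm) begins 54 mm behind the grasp point. The pads swing forward as they close: fully open they stand 13 mm farther back than shut.
Start: joints at [1.288, 0.264, 1.604, -0, 1.274, -0.037], TCP at [0.164, 0.655, 0.239] pointing down, gripper open.
Joint ranges: [-2.63, 2.63], [-0.94, 2.18], [0.31, 2.57], [-1.31, 4.45], [0, 2.66], [-2.55, 2.55]. Speed limits (rad/s): [2.57, 2.57, 3.14, 3.14, 3.14, 3.14].

INTERFACE

Orientations are given as a unit quaternion [x, y, z, w].
In Python, from workcell import env gives the robot as it stands.
- The arm moves only by the tool send_rows, never from a script. Its argument "series" is a list of rows, each an object with "translation": the shift along the tool's x, y, z in cm, a list of three; "rotation": the turn, a rotation vector about the tool's x, y, z in degrees, a list of three; "gripper": the opening in per cent of the stroke, from 0 (shut) to 100 (fully open). A call has 1 to 12 rows; each row shifts and turns the commanded pose from where the row before left it, along the tool's axes as they then stand; what a row does not reach is not made up. A row lasts 1/8 s, in which the tool goes at most 62.5 mm and 10.7 degrees, less where a joint would pass 70% of its speed; a pose out of reach is approached as far as the arm can. A call is refused whole if a number of a shift passes 6.25 or a number of a turn 10.7, either way. A call with a gripper value outside its range is refused whole. The fingers move at their own pace and stop on an object; the grip force is fixed at half the most. Time passes only in rows, so rows that do not move let the fingers close. It gives the time, the measured TCP pose, the force, the opening and the grip force at its end, in the units of the state.
- env.read_state(): the state, without advancing time (a new reading comes with each control period).
- env.snapshot(name): name is "side" or "top" or "wrist"; returns a dict with "img" (420x560x3 uint8, red, green, blue), "K" (3x3 intrinsics, pixels), "rvec" (rotation vector, rad) and "tvec" (3), from world to camera coordinates, as OpenCV has them; the wrist camera has in their place "tool_from_camera" (4x4, takes a point from camera to tool coordinates, whose origin is the TCP and whose axes are the flange's). Camera axes: x right, y down, z forward; pixel columns grow to the right and rows downward; lengths in m; the calibration is good to about 2 mm. A picture is of the moment at which its call begins: read the wrist's pose just before it. There is no depth.
- env.finish_job(): hands the job in; it is judged then, once.
Trained networks look in a picture, given as the dict that the camera call returned (one of the last four; its "shot" number tells which), for a name from the list of things; names that differ only in an ending like _2 or _b are one class to them, and where a whole thing is asked for, a point or a joint stands for the part that bears it (a point fixed in the world has none). Each returns a list of dicts, best first, with "score" (0 to 1); they miss things now and then, are a little off and sometimes report something else, mostly with a low value. They report only what shows in the picture. A call takes as long as a camera call. They do not tell look-alikes from the thing itself.
- env.find_in(picture, label): "point" ([column, row] as shares, 0 to 1, of the picture: columns of its width, rows of its height, amid what is visible of it).
- env.tip_of(picture, label): "point" ([column, row] as shares, 0 to 1, of the picture: columns of its width, rows of its height: a listed point, or the origin of a listed thing).
The state is a dict: "time_s": time; "joint_pos": joint angles; "qvel": joint speeds; "tau": joint torques, N m; "tcp_pos": TCP position; "tool_rot": TCP orientation; "contact_force": force on the tool from outside, world axes, zero at the start; "ft_torque": the same for the moment, N m; "width": opening from 0.0 (shut) to 1.0 (fully open); "grip_force": force on a finger pad.
Only numpy, scipy, OpenCV 4.12 (cv2) and the standard library are available. Lean on these libraries where they do the work, as an engineer would, in place of code of your own. Each camera call takes 0.05 s, during which the arm holds its last target. There are 200 camera calls.

## Working session

There is one attempt and no reset: what is moved stays moved. The work goes in short steps, Python scripts to look and compute and a tool call to move; the robot and the scene stay as the last step left them, time stands still between calls to the robot, and variables do not carry over. Pictures are saved under pics/ and viewed, at most 10 in all, crops included, and the job is handed in when it is done.

Besides the shell and the picture viewer there is one more tool, called after "Request:" as name(argument=value, ...) on one line, values as JSON. send_rows: Moves the arm, as the interface text tells. Its arguments: {"type":"object","properties":{"series":{"type":"array"}},"required":["series"]}

```bash
mkdir -p pics; cat > h.py <<'E'
import numpy as np, cv2
from scipy.spatial.transform import Rotation as R
from workcell import env
W,H=560,420
def cam(s,st=None):
    K=np.array(s["K"])
    if "rvec" in s:
        Rm=cv2.Rodrigues(np.array(s["rvec"],float))[0]; t=np.array(s["tvec"],float).ravel()
        return K,Rm,t
    T=np.eye(4);T[:3,:3]=R.from_quat(st["tool_rot"]).as_matrix();T[:3,3]=st["tcp_pos"]
    M=np.linalg.inv(T@np.array(s["tool_from_camera"]))
    return K,M[:3,:3],M[:3,3]
def ray(c,p):
    K,Rm,t=c
    d=Rm.T@np.linalg.solve(K,[p[0],p[1],1.]); return -Rm.T@t,d
def onz(c,p,z):
    o,d=ray(c,p); return o+d*(z-o[2])/d[2]
def proj(c,X):
    K,Rm,t=c; q=K@(Rm@np.asarray(X,float)+t); return q[:2]/q[2]
def px(d): return np.array(d["point"])*[W,H]
def save(n,img): cv2.imwrite("pics/"+n+".png",cv2.cvtColor(img,cv2.COLOR_RGB2BGR))
E
cat > a.py <<'E'
from h import *
np.set_printoptions(precision=3,suppress=True)
ims=[]
for n in ["side","top"]:
    s=env.snapshot(n);c=cam(s);ims.append(s["img"])
    print(n,"cam at",-c[1].T@c[2])
    for l,z in [("filter",0),("filter_grip",.086),("filter_foot",0),("collar",.109),("slot",.109),("lock_mark",.109),("extractor",0),("rocker_on_end",.09),("power_rocker",.081),("marker",0),("foil_tape",0),("glue_bottle",0),("mini_pliers",0),("tower_front",.47)]:
        for d in env.tip_of(s,l)[:3]:
            if d["score"]>.2: print(l,round(d["score"],2),px(d).round(),onz(c,px(d),z))
    save(n,s["img"])
print(env.read_state())
E
python3 a.py
```

```text
side cam at [ 0.208 -0.835  0.635]
filter 0.86 [287. 342.] [ 0.517 -0.106  0.   ]
filter 0.85 [363. 371.] [ 0.63  -0.269  0.   ]
filter 0.6 [283. 302.] [0.575 0.058 0.   ]
filter_grip 0.88 [282. 272.] [0.587 0.083 0.086]
filter_grip 0.76 [289. 315.] [ 0.518 -0.119  0.086]
filter_grip 0.63 [364. 339.] [ 0.628 -0.269  0.086]
filter_foot 0.93 [290. 348.] [ 0.513 -0.128  0.   ]
filter_foot 0.89 [285. 300.] [0.586 0.066 0.   ]
filter_foot 0.7 [366. 373.] [ 0.632 -0.278  0.   ]
collar 0.76 [244. 236.] [0.554 0.335 0.109]
slot 0.72 [245. 235.] [0.559 0.341 0.109]
lock_mark 0.73 [255. 234.] [0.593 0.335 0.109]
lock_mark 0.62 [249. 272.] [0.487 0.086 0.109]
extractor 0.95 [246. 274.] [0.534 0.27  0.   ]
rocker_on_end 0.52 [239. 259.] [0.497 0.212 0.09 ]Traceback (most recent call last):
  File "a.py", line 8, in <module>
    for d in env.tip_of(s,l)[:3]:
             ~~~~~~~~~~^^^^^
ValueError: it knows: collar, extractor, filter, filter_foot, filter_grip, foil_tape, glue_bottle, lock_mark, marker, mini_pliers, rocker_on_end, slot, tower_front
```

```bash
sed -i 's/("power_rocker",.081),//' a.py; python3 a.py | sed -n '1,80p'; python3 -c "
import cv2,numpy as np
a=cv2.imread('pics/side.png');b=cv2.imread('pics/top.png')
cv2.imwrite('pics/both.png',np.vstack([a[120:420],b[:300]]))"
```

```text
side cam at [ 0.208 -0.835  0.635]
filter 0.93 [363. 372.] [ 0.627 -0.272  0.   ]
filter 0.75 [284. 302.] [0.58  0.056 0.   ]
filter 0.56 [289. 346.] [ 0.513 -0.123  0.   ]
filter_grip 0.89 [280. 272.] [0.581 0.081 0.086]
filter_grip 0.61 [285. 313.] [ 0.514 -0.106  0.086]
filter_grip 0.6 [360. 337.] [ 0.625 -0.261  0.086]
filter_foot 0.76 [284. 345.] [ 0.506 -0.114  0.   ]
filter_foot 0.75 [283. 302.] [0.577 0.059 0.   ]
filter_foot 0.68 [299. 135.] [1.995 2.888 0.   ]
slot 0.94 [245. 232.] [0.567 0.363 0.109]
lock_mark 0.69 [257. 234.] [0.6   0.329 0.109]
extractor 0.59 [245. 272.] [0.532 0.281 0.   ]
rocker_on_end 0.72 [240. 260.] [0.499 0.205 0.09 ]
marker 0.55 [285. 346.] [ 0.506 -0.117  0.   ]
marker 0.52 [239. 314.] [0.443 0.06  0.   ]
foil_tape 0.72 [374. 329.] [ 0.74  -0.157  0.   ]
glue_bottle 0.75 [339. 303.] [ 0.722 -0.015  0.   ]
glue_bottle 0.22 [288. 345.] [ 0.514 -0.119  0.   ]
mini_pliers 0.73 [210. 252.] [0.464 0.493 0.   ]
tower_front 0.97 [300. 131.] [0.709 0.203 0.47 ]
top cam at [-0.245 -0.084  1.547]
filter 0.92 [330. 273.] [ 0.518 -0.112  0.   ]
filter 0.76 [2
[... 759 characters left out ...]
0.7 [352. 228.] [ 0.732 -0.158  0.   ]
glue_bottle 0.54 [319. 222.] [ 0.726 -0.028  0.   ]
mini_pliers 0.49 [172. 249.] [0.458 0.493 0.   ]
tower_front 0.55 [268. 141.] [0.682 0.17  0.47 ]
tower_front 0.39 [318. 224.] [ 0.422 -0.042  0.47 ]
{'time_s': 1.85, 'joint_pos': array([ 1.288,  0.264,  1.604,  0.   ,  1.274, -0.037]), 'qvel': array([ 0.002, -0.   ,  0.001,  0.001,  0.   ,  0.002]), 'tau': array([  0.002, -51.504, -36.771,   0.   ,   0.001,   0.   ]), 'tcp_pos': array([0.164, 0.655, 0.239]), 'tool_rot': array([ 0.123,  0.992, -0.   , -0.   ]), 'contact_force': array([ 0.527, -0.034, -0.167]), 'ft_torque': array([-0.043,  0.046, -0.01 ]), 'grip_force': 0.0, 'width': 0.9971705155190005}
```

View pics/top.png

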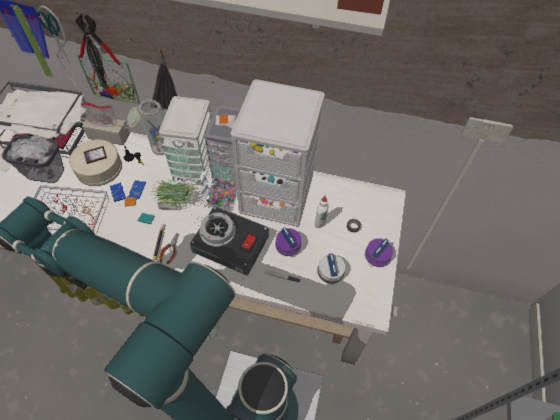

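View pics/side.png

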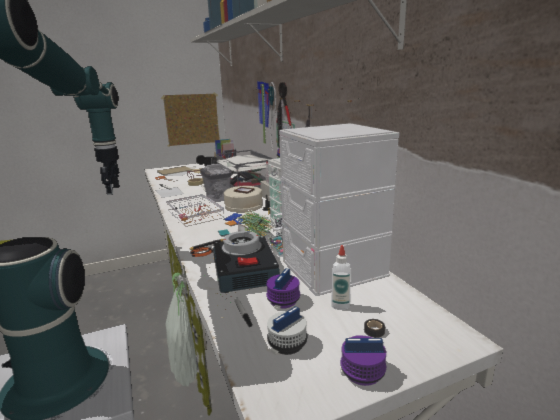

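The top view shows three filter shapes: purple at (288,240), purple at (378,250) and grey with a blue bar at (331,266). The side view has them at (284,290), (363,358) and (288,330). I choose the grey one, about (0.513,-0.113). The glue is at (320,212), the tape at (353,226), the marker lies in front of the extractor, and the pliers are to its left.

```bash
python3 - <<'E'
from h import *
np.set_printoptions(precision=3,suppress=True)
s=env.snapshot("wrist");print(s["tool_from_camera"],s["K"])
a=cv2.cvtColor(cv2.imread('pics/top.png'),cv2.COLOR_BGR2RGB)[180:300,180:400]
b=cv2.cvtColor(cv2.imread('pics/side.png'),cv2.COLOR_BGR2RGB)[220:390,190:400]
a=cv2.resize(a,(400,300),interpolation=2);b=cv2.resize(b,(400,300),interpolation=2)
save("crop",np.hstack([a,b]))
E
```

```text
[[-0.    -0.957 -0.289  0.073]
 [ 1.     0.    -0.001  0.001]
 [ 0.001 -0.289  0.957 -0.136]
 [ 0.     0.     0.     1.   ]] [[330.289   0.    278.14 ]
 [  0.    330.289 208.287]
 [  0.      0.      1.   ]]
```

View pics/crop.png

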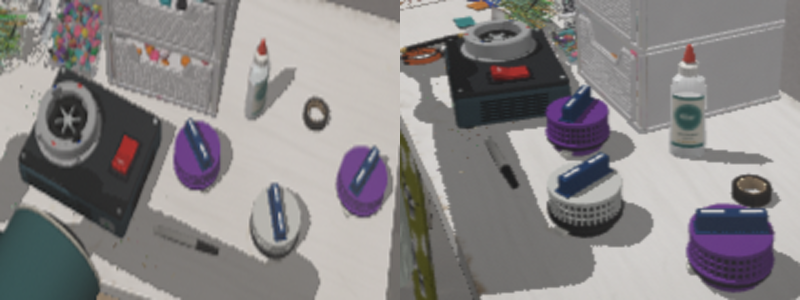

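The crop shows the grey canister with a white cap and blue bar at about (277,215) in the left half. It stands upright, and the other two are plainly purple. I'll move over the extractor first to measure it from close by.

Request:
send_rows(series=[{"translation":[-4.5,-3.1,-1.3],"rotation":[0,0,0],"gripper":100},{"translation":[-4.5,-3.1,-1.3],"rotation":[0,0,0],"gripper":100},{"translation":[-4.5,-3.1,-1.3],"rotation":[0,0,0],"gripper":100},{"translation":[-4.5,-3.1,-1.3],"rotation":[0,0,0],"gripper":100},{"translation":[-4.5,-3.1,-1.3],"rotation":[0,0,0],"gripper":100},{"translation":[-4.5,-3.1,-1.3],"rotation":[0,0,0],"gripper":100},{"translation":[-4.5,-3.1,-1.3],"rotation":[0,0,0],"gripper":100},{"translation":[-4.5,-3.1,-1.3],"rotation":[0,0,0],"gripper":100},{"translation":[-4.5,-3.1,-1.3],"rotation":[0,0,0],"gripper":100},{"translation":[0,0,0],"rotation":[0,0,0],"gripper":100},{"translation":[0,0,0],"rotation":[0,0,0],"gripper":100}])

```text
time_s: 3.28
tcp_pos: [0.489, 0.2855, 0.3561]
tool_rot: [0.123, 0.992, 0.0, -0.0]
contact_force: [-0.2, -0.3, -0.2]
width: 0.998
grip_force: 0.0
```

```bash
cat > w.py <<'E'
import sys
from h import *
np.set_printoptions(precision=4,suppress=True)
st=env.read_state();s=env.snapshot("wrist");c=cam(s,st)
print(st["time_s"],st["tcp_pos"],st["tool_rot"],st["contact_force"])
Z={"filter_grip":.086,"filter_foot":0,"collar":.109,"slot":.109,"lock_mark":.109,"rocker_on_end":.09,"extractor":0,"marker":0}
for l in sys.argv[2:]:
    for d in env.tip_of(s,l)[:3]:
        if d["score"]>.2: print(l,round(d["score"],2),px(d).round(1),onz(c,px(d),Z[l]))
save(sys.argv[1],s["img"])
np.savez("pics/"+sys.argv[1],K=c[0],R=c[1],t=c[2],img=s["img"])
E
python3 w.py w1 collar slot lock_mark rocker_on_end extractor
```

```text
3.275 [0.489  0.2855 0.3561] [ 0.123   0.9924  0.0002 -0.0003] [-0.2024 -0.2963 -0.2075]
collar 0.95 [326.2 206.1] [0.542  0.3329 0.109 ]
slot 0.75 [ 40.1 236.6] [ 0.4939 -0.0198  0.109 ]
slot 0.72 [360.1 228.6] [0.5805 0.3675 0.109 ]
lock_mark 0.79 [326.  249.7] [0.5979 0.321  0.109 ]
rocker_on_end 0.87 [219.8 197.1] [0.5039 0.207  0.09  ]
extractor 0.89 [280.9 188.3] [0.5324 0.2798 0.    ]
```

View pics/w1.png

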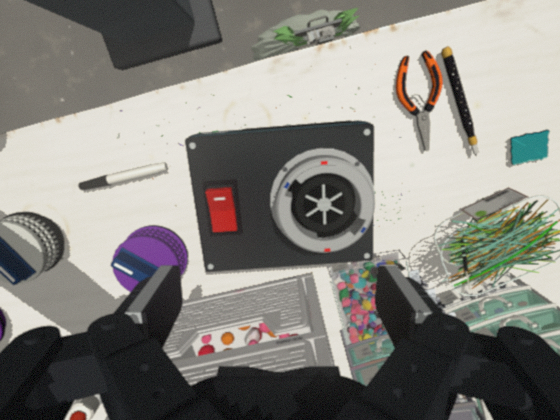

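The wrist view shows the extractor from above. The collar is at (323,204), with red marks near (326,250) and (317,160), blue marks near (287,186) and (362,226), and the rocker at (221,208). I'll refine these by colour.

```bash
python3 - <<'E'
from h import *
np.set_printoptions(precision=4,suppress=True)
f=np.load("pics/w1.npz");c=(f["K"],f["R"],f["t"]);im=f["img"]
hsv=cv2.cvtColor(im,cv2.COLOR_RGB2HSV);h,s,v=[hsv[...,i].astype(int) for i in range(3)]
roi=np.zeros(h.shape,bool);roi[140:262,195:380]=1
for n,m in [("red",((h<8)|(h>172))&(s>110)&(v>70)),("blue",(h>100)&(h<130)&(s>90)&(v>70))]:
    k,_,st,ce=cv2.connectedComponentsWithStats((m&roi).astype(np.uint8))
    for i in range(1,k):
        if st[i,4]>3: print(n,st[i,4],ce[i],onz(c,ce[i],.109))
E
```

```text
red 21 [323.619  162.4286] [0.4894 0.3408 0.109 ]
red 1156 [221.6548 209.7266] [0.5156 0.2091 0.109 ]
red 17 [326.8824 249.8824] [0.5984 0.3221 0.109 ]
blue 14 [286.5 185. ] [0.505  0.2926 0.109 ]
blue 10 [362.7 229.6] [0.5826 0.3704 0.109 ]
```

Red and blue midpoints agree: collar (0.544,0.3315), yaw -0.170, rocker end about (0.498,0.207). Next is a view over the filter.

Request:
send_rows(series=[{"translation":[-1.2,-5.4,0.7],"rotation":[0,0,0],"gripper":100},{"translation":[-1.2,-5.4,0.7],"rotation":[0,0,0],"gripper":100},{"translation":[-1.2,-5.4,0.7],"rotation":[0,0,0],"gripper":100},{"translation":[-1.2,-5.4,0.7],"rotation":[0,0,0],"gripper":100},{"translation":[-1.2,-5.4,0.7],"rotation":[0,0,0],"gripper":100},{"translation":[-1.2,-5.4,0.7],"rotation":[0,0,0],"gripper":100},{"translation":[-1.2,-5.4,0.7],"rotation":[0,0,0],"gripper":100},{"translation":[0,0,0],"rotation":[0,0,0],"gripper":100},{"translation":[0,0,0],"rotation":[0,0,0],"gripper":100}])

```text
time_s: 4.7
tcp_pos: [0.4787, -0.101, 0.3072]
tool_rot: [0.123, 0.992, 0.0, -0.0]
contact_force: [0.5, 0.3, 1.3]
width: 1.004
grip_force: 0.0
```

```bash
python3 w.py w2 filter_grip filter_foot marker
```

```text
4.7 [ 0.4787 -0.101   0.3072] [ 0.1227  0.9924  0.0004 -0.0001] [0.5426 0.3353 1.2989]
filter_grip 0.98 [272.3 211.4] [ 0.5147 -0.1158  0.086 ]
filter_grip 0.61 [174.8 325.2] [ 0.6305 -0.2727  0.086 ]
filter_grip 0.59 [442.  228.7] [0.5824 0.0682 0.086 ]
marker 0.69 [390.1 117.1] [0.4537 0.0555 0.    ]
marker 0.25 [272.4 212.3] [ 0.5416 -0.1242  0.    ]
```

View pics/w2.png

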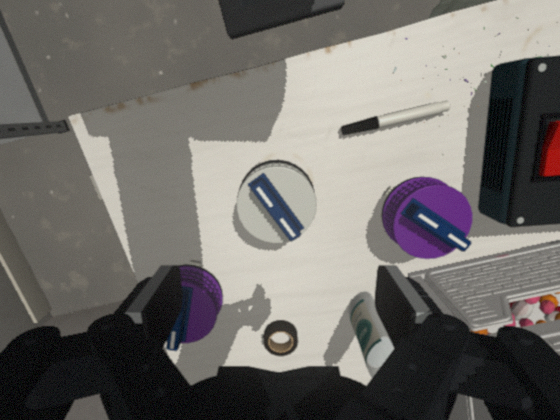

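The grey filter is centred near (276,205). Its blue bar runs from (254,180) to (298,237). The marker is at (394,118) and the purple decoys at (428,217) and (190,303).

```bash
python3 - <<'E'
from h import *
np.set_printoptions(precision=4,suppress=True)
f=np.load("pics/w2.npz");c=(f["K"],f["R"],f["t"]);im=f["img"]
hsv=cv2.cvtColor(im,cv2.COLOR_RGB2HSV);h,s,v=[hsv[...,i].astype(int) for i in range(3)]
m=(h>98)&(h<128)&(s>90);roi=np.zeros(h.shape,bool);roi[160:255,235:318]=1
k,l,st,ce=cv2.connectedComponentsWithStats((m&roi).astype(np.uint8))
i=1+np.argmax(st[1:,4]);p=np.argwhere(l==i)[:,::-1]
P=np.array([onz(c,q,.089)[:2] for q in p],np.float32)
print(st[i]);print(cv2.minAreaRect(P),cv2.boxPoints(cv2.minAreaRect(P)))
# white lines
w=(s<60)&(v>170);hull=cv2.fillConvexPoly(np.zeros(h.shape,np.uint8),cv2.convexHull(p.astype(np.int32)),1)
q=np.argwhere(w&(cv2.erode(hull,np.ones((3,3)))>0))[:,::-1]
Q=np.array([onz(c,x,.089)[:2] for x in q]);vv=np.linalg.svd(Q-Q.mean(0))[2][0];print(len(Q),Q.mean(0),(Q.max(0)+Q.min(0))/2,np.arctan2(vv[1],vv[0]))
E
```

```text
[249 181  51  59 539]
((0.5120746493339539, -0.11178459227085114), (0.08068728446960449, 0.014824992045760155), 21.626062393188477) [[ 0.4718 -0.1198]
 [ 0.4773 -0.1335]
 [ 0.5523 -0.1038]
 [ 0.5468 -0.09  ]]
132 [ 0.5139 -0.1125] [ 0.5155 -0.1118] 0.3739276784592134
```

Request:
send_rows(series=[{"translation":[0,0,0],"rotation":[0,0,-8.9],"gripper":100},{"translation":[0,0,0],"rotation":[0,0,-8.9],"gripper":100},{"translation":[0,0,0],"rotation":[0,0,-8.9],"gripper":100},{"translation":[0,0,0],"rotation":[0,0,-8.9],"gripper":100},{"translation":[-0.7,-0.6,4.5],"rotation":[0,0,0],"gripper":100},{"translation":[-0.7,-0.6,4.5],"rotation":[0,0,0],"gripper":100},{"translation":[-0.7,-0.6,4.5],"rotation":[0,0,0],"gripper":100},{"translation":[-0.7,-0.5,4.5],"rotation":[0,0,0],"gripper":70},{"translation":[0,0,0],"rotation":[0,0,0],"gripper":70},{"translation":[0,0,0],"rotation":[0,0,0],"gripper":70}])

```text
time_s: 6.15
tcp_pos: [0.5141, -0.1121, 0.1287]
tool_rot: [-0.187, 0.982, -0.0, 0.001]
contact_force: [0.8, -0.6, -0.6]
width: 0.7
grip_force: 0.0
```

```bash
python3 w.py w3 filter_grip; python3 - <<'E'
from h import *
np.set_printoptions(precision=4,suppress=True)
print(R.from_quat(env.read_state()["tool_rot"]).as_matrix()[:,0],env.read_state()["joint_pos"])
f=np.load("pics/w3.npz");c=(f["K"],f["R"],f["t"]);im=f["img"]
print(proj(c,[.5125,-.112,.089]))
hsv=cv2.cvtColor(im,cv2.COLOR_RGB2HSV);h,s,v=[hsv[...,i].astype(int) for i in range(3)]
w=((s<60)&(v>150)).astype(np.uint8)
m=cv2.morphologyEx(((h>98)&(h<128)&(s>90)).astype(np.uint8),cv2.MORPH_CLOSE,np.ones((9,9)))
k,l,st,ce=cv2.connectedComponentsWithStats(m);i=1+np.argmax(st[1:,4]);print(st[i])
p=np.argwhere(l==i)[:,::-1];P=np.array([onz(c,q,.089)[:2] for q in p],np.float32);print(cv2.minAreaRect(P))
E
```

```text
6.15 [ 0.5141 -0.1121  0.1287] [-0.1873  0.9823 -0.0003  0.0007] [ 0.8356 -0.6219 -0.5965]
filter_grip 0.96 [273.2 244. ] [ 0.5181 -0.1135  0.086 ]
[-0.93   -0.3675 -0.0035] [-0.2627  0.0788  2.0326 -0.      1.0258 -2.2098]
[279.0983 238.486 ]
[    0   312   405   108 14897]
((0.6164169311523438, -0.12791933119297028), (0.08482865989208221, 0.2774900197982788), 21.680912017822266)
```

View pics/w3.png

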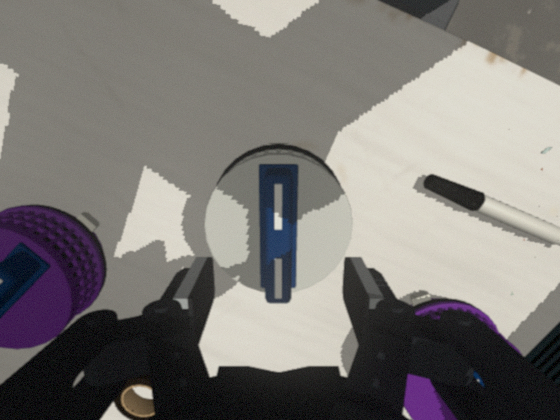

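The bar stands upright in the image, from (279,164) to (279,302) and centred between the fingers. The yaw is right; I'll work out the centre from its ends.

```bash
python3 - <<'E'
from h import *
f=np.load("pics/w3.npz");c=(f["K"],f["R"],f["t"])
a,b=onz(c,(278.5,164),.089),onz(c,(278.5,302),.089);print(a,b,(a+b)/2,np.linalg.norm(a-b))
for e in (-.04,.04):
  for z in (.064,.089): print(e,z,proj(c,[.5125+.93*e,-.112+.3675*e,z]))
E
```

```text
[ 0.47301544 -0.12800586  0.089     ] [ 0.55106654 -0.09709103  0.089     ] [ 0.51204099 -0.11254845  0.089     ] 0.08395058606929029
-0.04 0.064 [279.12741727 161.6448029 ]
-0.04 0.089 [279.19727171 168.85262954]
0.04 0.064 [278.96819092 279.55126713]
0.04 0.089 [279.01087363 300.05028582]
```

Request:
send_rows(series=[{"translation":[0.15,0.05,2.6],"rotation":[0,0,0],"gripper":70},{"translation":[0,0,2.6],"rotation":[0,0,0],"gripper":70},{"translation":[0,0,0],"rotation":[0,0,0],"gripper":70},{"translation":[0,0,0],"rotation":[0,0,0],"gripper":0},{"translation":[0,0,0],"rotation":[0,0,0],"gripper":0},{"translation":[0,0,0],"rotation":[0,0,0],"gripper":0},{"translation":[0,0,0],"rotation":[0,0,0],"gripper":0},{"translation":[0,0,0],"rotation":[0,0,0],"gripper":0},{"translation":[0,0,0],"rotation":[0,0,0],"gripper":0},{"translation":[0,0,0],"rotation":[0,0,0],"gripper":0}])

```text
time_s: 7.5
tcp_pos: [0.513, -0.113, 0.0771]
tool_rot: [-0.187, 0.982, -0.001, 0.001]
contact_force: [-1.1, 0.5, 6.2]
width: 0.172
grip_force: 59.9
```

Request:
send_rows(series=[{"translation":[0,0,-2.5],"rotation":[0,0,0],"gripper":0},{"translation":[0,0,-4.5],"rotation":[0,0,0],"gripper":0},{"translation":[0,0,-4.5],"rotation":[0,0,0],"gripper":0},{"translation":[0,0,-4.5],"rotation":[0,0,0],"gripper":0},{"translation":[-1.2,2.5,-2],"rotation":[0,0,0],"gripper":0},{"translation":[-2.4,5,0],"rotation":[0,0,0],"gripper":0},{"translation":[-2.4,5,0],"rotation":[0,0,0],"gripper":0},{"translation":[-2.4,5,0],"rotation":[0,0,0],"gripper":0},{"translation":[-2.4,5,0],"rotation":[0,0,0],"gripper":0},{"translation":[-2.4,5,0],"rotation":[0,0,0],"gripper":0},{"translation":[-2.4,5,0],"rotation":[0,0,0],"gripper":0},{"translation":[-2.4,5,0],"rotation":[0,0,0],"gripper":0}])

```text
time_s: 9.0
tcp_pos: [0.5409, 0.3037, 0.2544]
tool_rot: [-0.187, 0.982, -0.0, -0.001]
contact_force: [1.6, -0.0, -2.5]
width: 0.172
grip_force: 59.1
```

Request:
send_rows(series=[{"translation":[-1.2,2.5,0],"rotation":[0,0,0],"gripper":0},{"translation":[0,0,0],"rotation":[0,0,-6],"gripper":0},{"translation":[0,0,0],"rotation":[0,0,-6],"gripper":0},{"translation":[0,0,0],"rotation":[0,0,-6],"gripper":0},{"translation":[0,0,0],"rotation":[0,0,-5.7],"gripper":0},{"translation":[0,0,0],"rotation":[0,0,0],"gripper":0},{"translation":[0,0,0],"rotation":[0,0,0],"gripper":0}])

```text
time_s: 9.88
tcp_pos: [0.5434, 0.3293, 0.2549]
tool_rot: [-0.384, 0.924, -0.0, -0.0]
contact_force: [-0.7, -0.9, -3.6]
width: 0.171
grip_force: 59.2
```

```bash
cat > b.py <<'E'
import sys
from h import *
np.set_printoptions(precision=4,suppress=True)
st=env.read_state();X=R.from_quat(st["tool_rot"]).as_matrix();print(st["time_s"],st["tcp_pos"],st["joint_pos"][5],st["contact_force"],st["ft_torque"])
print("bar yaw",np.arctan2(-X[1,0],-X[0,0]),"tilt",X[:,2])
tgt=np.array([.544,.3315,st["tcp_pos"][2]])
print("to collar in tool cm",100*X.T@(tgt-st["tcp_pos"]))
E
python3 b.py; python3 w.py w4 filter_grip; python3 - <<'E'
from h import *
for n in ["side","top"]:
    s=env.snapshot(n);c=cam(s)
    save(n+"2",cv2.resize(s["img"][150:320,160:360],None,fx=2,fy=2,interpolation=2))
import cv2
w=cv2.imread("pics/w4.png");a=cv2.imread("pics/side2.png");b=cv2.imread("pics/top2.png")
cv2.imwrite("pics/m4.png",np.hstack([a,b]))
E
```

```text
9.875 [0.5434 0.3293 0.2549] -1.852136461655668 [-0.7009 -0.873  -3.6342] [-0.0309 -0.0346 -0.0135]
bar yaw 0.7871804908110261 tilt [-0.0007 -0.0006 -1.    ]
to collar in tool cm [-0.1975  0.1081 -0.0002]
9.875 [0.5434 0.3293 0.2549] [-0.3835  0.9235 -0.0001 -0.0004] [-0.7009 -0.873  -3.6342]
filter_grip 0.77 [274.4 294.4] [0.6262 0.4065 0.086 ]
filter_grip 0.49 [278.  223.2] [0.568  0.3534 0.086 ]
```

View pics/w4.png

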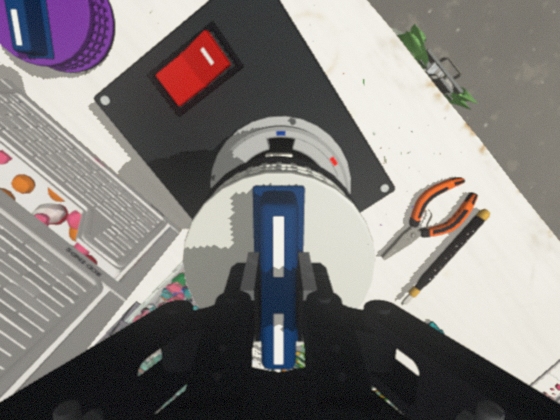

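The filter hangs straight in the grip, with its bar at column 278 and rows 185-370. The blue slot mark at (281,133) lies in line with it, and a red mark is at (334,161). I'll check the filter's offset in the grip and the collar marks.

```bash
python3 - <<'E'
from h import *
np.set_printoptions(precision=4,suppress=True)
f=np.load("pics/w4.npz");c=(f["K"],f["R"],f["t"]);im=f["img"]
st=env.read_state();X=R.from_quat(st["tool_rot"]).as_matrix();t=st["tcp_pos"]
hsv=cv2.cvtColor(im,cv2.COLOR_RGB2HSV);h,s,v=[hsv[...,i].astype(int) for i in range(3)]
roi=np.zeros(h.shape,bool);roi[115:180,215:350]=1
for n,m in [("red",((h<8)|(h>172))&(s>110)&(v>70)),("blue",(h>100)&(h<130)&(s>90)&(v>70))]:
    k,_,sa,ce=cv2.connectedComponentsWithStats((m&roi).astype(np.uint8))
    for i in range(1,k):
        if sa[i,4]>3: print(n,sa[i,4],ce[i],onz(c,ce[i],.109))
C=np.array([.544,.3315]);u=lambda a:np.array([np.cos(a),np.sin(a)])
print("expect blue",C-.055*u(.79),"red",C-.055*u(-.17))
b=(h>98)&(h<128)&(s>90);b[:170]=0;b[:,:235]=0;b[:,320:]=0
for r in (184,186,188,190,195,200,210,220):
    cc=np.where(b[r])[0]; print(r,(cc.min(),cc.max()) if len(cc) else None)
zt=t[2]+.0119
print("end top edge expect",[proj(c,[*(t[:2]-0.04*u(.787)+s_*.008*X[:2,1]),z]) for s_ in(-1,1) for z in (zt,zt-.025)])
E
```

```text
red 39 [333.1538 160.7949] [0.4892 0.341  0.109 ]
blue 32 [280.5 132.5] [0.5044 0.2926 0.109 ]
expect blue [0.5053 0.2924] red [0.4898 0.3408]
184 None
186 (np.int64(255), np.int64(301))
188 (np.int64(253), np.int64(303))
190 (np.int64(253), np.int64(303))
195 (np.int64(254), np.int64(303))
200 (np.int64(254), np.int64(303))
210 (np.int64(254), np.int64(302))
220 (np.int64(254), np.int64(302))
end top edge expect [array([258.5888, 196.8659]), array([261.6918, 183.0112]), array([300.057 , 196.8142]), array([296.6002, 182.9668])]
```

Request:
send_rows(series=[{"translation":[-0.1,0.15,2],"rotation":[0,0,0],"gripper":0},{"translation":[0,0,2.3],"rotation":[0,0,0],"gripper":0},{"translation":[0,0,2],"rotation":[0,0,0],"gripper":0},{"translation":[0,0,0],"rotation":[0,0,0],"gripper":0},{"translation":[0,0,0],"rotation":[0,0,0],"gripper":0}])

```text
time_s: 10.7
tcp_pos: [0.5434, 0.3317, 0.1925]
tool_rot: [-0.384, 0.923, 0.0, 0.0]
contact_force: [0.0, -0.6, -3.1]
width: 0.17
grip_force: 59.2
```

```bash
sed -i 's/\[.544,.3315,/[.543,.3312,/' b.py; python3 b.py; python3 - <<'E'
from h import *
o=[]
for n,y,x in [("side",(190,290),(190,310)),("top",(190,290),(170,290))]:
    s=env.snapshot(n); o.append(cv2.resize(s["img"][y[0]:y[1],x[0]:x[1]],(396,330),interpolation=2))
save("m5",np.hstack(o))
E
```

```text
10.7 [0.5434 0.3317 0.1925] -1.850965639347969 [ 0.0211 -0.5679 -3.1278] [ 0.0245 -0.0224 -0.019 ]
bar yaw 0.789129905795392 tilt [ 0.0004  0.0002 -1.    ]
to collar in tool cm [ 0.0666 -0.0092 -0.    ]
```

View pics/m5.png

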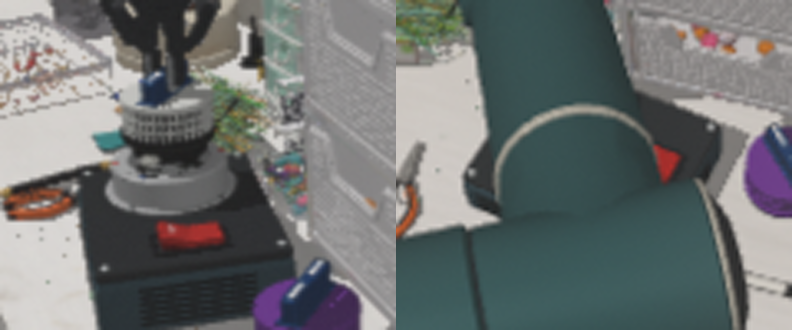

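In the side view the canister hangs centred just above the collar, near (170,150). In the top view the arm hides it. I'll lower it gently and watch the force.

Request:
send_rows(series=[{"translation":[0.05,0,0.4],"rotation":[0,0,0],"gripper":0},{"translation":[0,0,0.4],"rotation":[0,0,0],"gripper":0},{"translation":[0,0,0.4],"rotation":[0,0,0],"gripper":0},{"translation":[0,0,0.4],"rotation":[0,0,0],"gripper":0},{"translation":[0,0,0],"rotation":[0,0,0],"gripper":0}])

```text
time_s: 11.42
tcp_pos: [0.5424, 0.331, 0.1755]
tool_rot: [-0.384, 0.923, -0.0, -0.001]
contact_force: [0.4, 0.3, -3.3]
width: 0.171
grip_force: 59.2
```

Request:
send_rows(series=[{"translation":[0,0,0.4],"rotation":[0,0,0],"gripper":0},{"translation":[0,0,0.4],"rotation":[0,0,0],"gripper":0},{"translation":[0,0,0.3],"rotation":[0,0,0],"gripper":0},{"translation":[0,0,0.1],"rotation":[0,0,0],"gripper":0},{"translation":[0,0,0],"rotation":[0,0,0],"gripper":0},{"translation":[0,0,0],"rotation":[0,0,0],"gripper":0}])

```text
time_s: 12.18
tcp_pos: [0.5431, 0.3314, 0.1648]
tool_rot: [-0.384, 0.923, 0.0, 0.0]
contact_force: [-1.3, -1.0, 4.6]
width: 0.168
grip_force: 60.2
```

```bash
python3 b.py
```

```text
12.175 [0.5431 0.3314 0.1648] -1.8512547625507596 [-1.2672 -1.0463  4.6017] [-0.1483  0.3448  0.0087]
bar yaw 0.7892004154556395 tilt [ 0.0008  0.0004 -1.    ]
to collar in tool cm [ 0.0167 -0.009  -0.    ]
```

Request:
send_rows(series=[{"translation":[0,0,0.1],"rotation":[0,0,0],"gripper":0},{"translation":[0,0,0.1],"rotation":[0,0,0],"gripper":0},{"translation":[0,0,0],"rotation":[0,0,0],"gripper":0},{"translation":[0,0,0],"rotation":[0,0,0],"gripper":0}])

```text
time_s: 12.68
tcp_pos: [0.543, 0.3314, 0.1637]
tool_rot: [-0.384, 0.923, 0.0, 0.0]
contact_force: [-3.8, -2.3, 10.3]
width: 0.172
grip_force: 61.0
```

Request:
send_rows(series=[{"translation":[0,0,0],"rotation":[0,0,5],"gripper":0},{"translation":[0,0,0],"rotation":[0,0,5],"gripper":0},{"translation":[0,0,0],"rotation":[0,0,5],"gripper":0},{"translation":[0,0,0],"rotation":[0,0,5],"gripper":0},{"translation":[0,0,0],"rotation":[0,0,0],"gripper":0}])

```text
time_s: 13.3
tcp_pos: [0.5426, 0.332, 0.1637]
tool_rot: [-0.218, 0.976, 0.001, 0.0]
contact_force: [-5.6, -0.2, 9.9]
width: 0.171
grip_force: 61.1
```

```bash
python3 b.py
```

```text
13.3 [0.5426 0.332  0.1637] -1.5015970346245486 [-5.5861 -0.2367  9.873 ] [-0.0705  0.7676 -0.0646]
bar yaw 0.43964223491914883 tilt [ 0.0002  0.0014 -1.    ]
to collar in tool cm [ 0.0017 -0.0882 -0.0001]
```

Request:
send_rows(series=[{"translation":[0,0,0],"rotation":[0,0,5],"gripper":0},{"translation":[0,0,0],"rotation":[0,0,5],"gripper":0},{"translation":[0,0,0],"rotation":[0,0,5],"gripper":0},{"translation":[0,0,0],"rotation":[0,0,5],"gripper":0},{"translation":[0,0,0],"rotation":[0,0,5],"gripper":0},{"translation":[0,0,0],"rotation":[0,0,5],"gripper":0},{"translation":[0,0,0],"rotation":[0,0,4],"gripper":0},{"translation":[0,0,0],"rotation":[0,0,3],"gripper":0},{"translation":[0,0,0],"rotation":[0,0,0],"gripper":0},{"translation":[0,0,0],"rotation":[0,0,0],"gripper":0}])

```text
time_s: 14.55
tcp_pos: [0.5428, 0.3322, 0.1637]
tool_rot: [0.102, 0.995, 0.001, 0.0]
contact_force: [-4.4, 1.3, 9.8]
width: 0.172
grip_force: 61.0
```

```bash
python3 b.py
```

```text
14.55 [0.5428 0.3322 0.1637] -0.8568799010716169 [-4.3692  1.2721  9.7936] [-0.0211  0.7821  0.1534]
bar yaw -0.20496854281925805 tilt [ 0.0007  0.0017 -1.    ]
to collar in tool cm [-0.0393 -0.0973 -0.0002]
```

Request:
send_rows(series=[{"translation":[0,0,-0.2],"rotation":[0,0,0],"gripper":0},{"translation":[0,0,-0.2],"rotation":[0,0,0],"gripper":0},{"translation":[0,0,-0.2],"rotation":[0,0,0],"gripper":0},{"translation":[0,0,0],"rotation":[0,0,0],"gripper":0},{"translation":[0,0,0],"rotation":[0,0,0],"gripper":0}])

```text
time_s: 15.18
tcp_pos: [0.5429, 0.3315, 0.1684]
tool_rot: [0.103, 0.995, 0.0, 0.0]
contact_force: [-1.0, 2.9, 3.3]
width: 0.171
grip_force: 60.1
```

```bash
python3 b.py
```

```text
15.175 [0.5429 0.3315 0.1684] -0.8563825514799532 [-0.9958  2.8928  3.3482] [0.4855 0.1603 0.0323]
bar yaw -0.20579696555630952 tilt [ 0.0003  0.0005 -1.    ]
to collar in tool cm [-0.0109 -0.0236 -0.    ]
```

Request:
send_rows(series=[{"translation":[0,0,0],"rotation":[0,0,0],"gripper":60},{"translation":[0,0,0],"rotation":[0,0,0],"gripper":60},{"translation":[0,0,0],"rotation":[0,0,0],"gripper":60},{"translation":[0,0,0],"rotation":[0,0,0],"gripper":60},{"translation":[0,0,-4],"rotation":[0,0,0],"gripper":60},{"translation":[0,0,-5],"rotation":[0,0,0],"gripper":60},{"translation":[0,0,-5],"rotation":[0,0,0],"gripper":60},{"translation":[0,0,0],"rotation":[0,0,0],"gripper":0},{"translation":[0,0,0],"rotation":[0,0,0],"gripper":0}])

```text
time_s: 16.3
tcp_pos: [0.5426, 0.331, 0.308]
tool_rot: [0.103, 0.995, -0.0, -0.0]
contact_force: [0.2, 0.6, -0.7]
width: 0.177
grip_force: 0.0
```

```bash
python3 b.py; python3 w.py w5 filter_grip rocker_on_end
python3 - <<'E'
from h import *
st=env.read_state();X=R.from_quat(st["tool_rot"]).as_matrix()
f=np.load("pics/w5.npz");c=(f["K"],f["R"],f["t"])
u=np.array([np.cos(-.17),np.sin(-.17)])
for e in(-.04,.04): print("exp bar end",proj(c,[*(np.array([.5433,.3316])+e*u),.181]))
print("rocker tool cm",100*X.T@(np.array([.498,.2074,.25])-st["tcp_pos"]))
E
```

```text
16.3 [0.5426 0.331  0.308 ] -0.8564313488413214 [ 0.238   0.5947 -0.6663] [-0.0366  0.0669  0.0053]
bar yaw -0.20565297935485055 tilt [-0.0001 -0.0002 -1.    ]
to collar in tool cm [-0.0346  0.023  -0.    ]
16.3 [0.5426 0.331  0.308 ] [ 0.1026  0.9947 -0.0001 -0.    ] [ 0.238   0.5947 -0.6663]
filter_grip 0.88 [ 64.7 257.9] [0.5857 0.0644 0.086 ]
rocker_on_end 0.75 [156.  165.4] [0.502 0.206 0.09 ]
exp bar end [276.1984262  152.56576561]
exp bar end [279.67240347 246.11279303]
rocker tool cm [  1.75814096 -12.94287026   5.62085041]
```

View pics/w5.png

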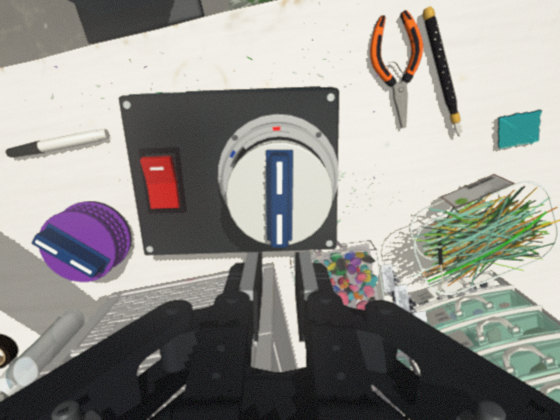

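The filter sits in the collar with its bar nearly along the extractor's x, from (280,151) to (277,247). That is about 0.07 rad past the mark, within tolerance. The rocker is at (161,180) with its white line at (155,168). I'll move over it with the fingers shut.

Request:
send_rows(series=[{"translation":[0.5,-4.4,0],"rotation":[0,0,0],"gripper":0},{"translation":[0.5,-4.3,0],"rotation":[0,0,0],"gripper":0},{"translation":[0.4,-4.3,0],"rotation":[0,0,0],"gripper":0},{"translation":[0,0,3],"rotation":[0,0,0],"gripper":0},{"translation":[0,0,5],"rotation":[0,0,0],"gripper":0},{"translation":[0,0,5],"rotation":[0,0,0],"gripper":0},{"translation":[0,0,5],"rotation":[0,0,0],"gripper":0},{"translation":[0,0,1],"rotation":[0,0,0],"gripper":0},{"translation":[0,0,0],"rotation":[0,0,0],"gripper":0},{"translation":[0,0,0],"rotation":[0,0,0],"gripper":0}])

```text
time_s: 17.7
tcp_pos: [0.5043, 0.2075, 0.1206]
tool_rot: [0.103, 0.995, 0.001, 0.002]
contact_force: [0.1, -0.3, -0.5]
width: -0.003
grip_force: 0.0
```

Request:
send_rows(series=[{"translation":[0.3,0,0.8],"rotation":[0,0,0],"gripper":0},{"translation":[0,0,0.6],"rotation":[0,0,0],"gripper":0},{"translation":[0,0,0.5],"rotation":[0,0,0],"gripper":0},{"translation":[0,0,0.4],"rotation":[0,0,0],"gripper":0},{"translation":[0,0,0.3],"rotation":[0,0,0],"gripper":0},{"translation":[0,0,0.1],"rotation":[0,0,0],"gripper":0},{"translation":[0,0,0],"rotation":[0,0,0],"gripper":0}])

```text
time_s: 18.58
tcp_pos: [0.4994, 0.2075, 0.0928]
tool_rot: [0.103, 0.995, -0.0, -0.0]
contact_force: [-7.6, -1.2, 13.7]
width: 0.002
grip_force: 6.9
```

Request:
send_rows(series=[{"translation":[0,0,-2],"rotation":[0,0,0],"gripper":0},{"translation":[0,0,-4],"rotation":[0,0,0],"gripper":0},{"translation":[0,0,-5],"rotation":[0,0,0],"gripper":0},{"translation":[0,0,-5],"rotation":[0,0,0],"gripper":0},{"translation":[0,0,-5],"rotation":[0,0,0],"gripper":0},{"translation":[0,0,0],"rotation":[0,0,0],"gripper":0},{"translation":[0,0,0],"rotation":[0,0,0],"gripper":0}])

```text
time_s: 19.45
tcp_pos: [0.4996, 0.2072, 0.3006]
tool_rot: [0.103, 0.995, -0.0, 0.0]
contact_force: [-0.7, -0.6, -0.7]
width: -0.0
grip_force: 0.0
```

```bash
python3 w.py w6 rocker_on_end collar; python3 - <<'E'
from h import *
f=np.load("pics/w6.npz");g=np.load("pics/w5.npz")
s=env.snapshot("side");a=cv2.resize(s["img"][200:300,190:310],(396,330),interpolation=2)
b=cv2.resize(f["img"],(404,303));b=np.vstack([b,np.zeros((27,404,3),np.uint8)])
save("m6",np.hstack([a,b]))
E
```

```text
19.45 [0.4996 0.2072 0.3006] [ 0.1026  0.9947 -0.0002  0.0001] [-0.6717 -0.5666 -0.6897]
rocker_on_end 0.83 [279.4 178.4] [0.4986 0.2095 0.09  ]
```

View pics/m6.png

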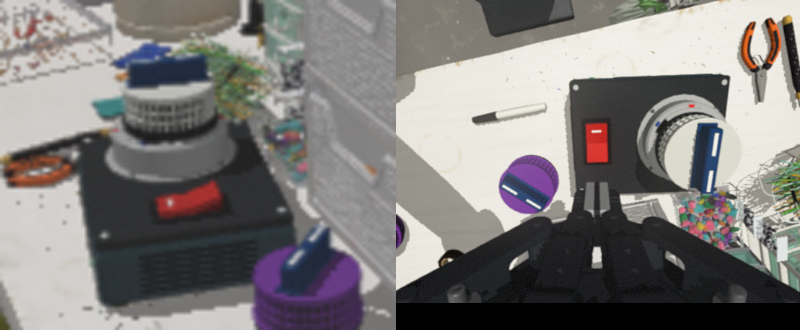

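The near half of the rocker is level and the far half raised, so it is on. The filter sits upright and low in the collar, and the robot is clear. I'm handing in.

```bash
python3 -c "
from workcell import env
print(env.finish_job())"
```

```text
the job is handed in; nothing more can be done
None
```

The filter is locked in the collar, the rocker was then pressed to on, and the job was handed in at about 19.5 s of the 54 s allowed; no verdict was returned.

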